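Press the stop bar level and slide the lens carriage home

TASK

On the optics bench, press the long orange stop bar fully down, pushing near its middle and keeping it level so that both ends go down evenly; it stays down by itself. Then slide the lens carriage straight along its track, over the lowered bar, until it rests up against the grey end stop, and let go. Keep the carriage down on its track and do not disturb the bottle, the sensor box or the clear block beside the bench.

Things in the scene. Friction and masses are not known exactly. Their poses are not given: they have to be found in the camera images.
- bench: Fixed optics bench. Origin: table level, on the track's centre line; x along the track towards the end stop, y across to the left, z up. Base plate 6 mm thick, x -170 to 190, y -113 to 113 mm. Two ledges (tops 25 mm above the table, inner edges y = +/-81 mm) carry the carriage between blue side guides (inner faces y = +/-96.5 mm, tops 45 mm), x -170 to 110 mm; near end open.
- end_stop (a point): Middle of the top edge of the grey end stop's near face, 50 mm above the table, at bench x = +110 mm. The stop is a wall across the far end of the track, 12 mm thick. Behind it, from bench x = 125 to 175 mm, stands a white sensor head 91 mm high with a black snout.
- bar_mid (a point): Middle of the top of the orange stop bar, which lies across the track (along bench y) between the ledges: 156 mm long, 24 wide, 11 thick. Raised, its top is 37 mm above the table at bench x = -28 mm and blocks the carriage (underside at 25 mm); fully down its top is 19 mm above the table at bench x = -30 mm. Axes as the bench's, turning with the bar.
- stop_bar (a joint): Swing of the yoke carrying the bar, rad: 0 raised, 0.31 fully down at its stop (18 mm of travel at the bar's middle). Its hinge lies 58 mm further along the track. Stiff friction hinge: about 10 N to press, no return spring, it stays where it is left.
- bar_rock (a joint): Slant of the stop bar, rad: 0 level, limits +/-0.12, positive when its +y end is high; 0.05 rad means its ends differ by 8 mm. The bar is carried only at its middle and rocks, keeping its slant, under a moment over 0.36 N m: pressed at 10 N more than about 35 mm from the middle, or pressed hard against its lower stop (25 N) more than 14 mm from it.
- carriage_mid (a point): Loose lens carriage, about 0.45 kg, on the ledges with 1.5 mm play each side, before the bar. Point: centre of its plan, 16 mm above its underside, 41 mm above the table; axes as the bench's. Black plate 70 mm along the track, 190 across, 12 thick. Its flat rear face, 35 mm behind the point, full width, reaches from 25 to 57 mm above the table. Home: point at bench x = +75 mm.
- lens (a point): Centre of the lens on the carriage, 73 mm above the table, in a white holder 50 mm across the track and 12 mm thick along it, 4 mm ahead of carriage_mid; holder top 98 mm above the table. Pushed off its centre line (from about 20 mm) the carriage skews and jams between the guides.
- sample_bottle: Bystander: closed translucent square bottle with white cap, 60 x 60 mm, 136 mm high; origin at the centre of its underside. Leave alone.
- sensor_box: Bystander: white sensor box 110 x 50 x 30 mm with a black nose; origin at the centre of its underside. Leave alone.
- glass_block: Bystander: clear block 60 x 35 x 25 mm; origin at the centre of its underside. Leave alone.
Not all that is in view belongs to the job. What is shaped like the part that bears carriage_mid but brown or green is not meant.

How it is judged:
On the way, in this order (a step that is already met when the one before it is completed fails the run):
1. the stop bar is fully down and level, the carriage still before it (value of joint stop_bar above 0.26 rad and value of joint bar_rock between -0.05 and 0.05 rad and x of carriage_mid in the frame of bench below -0.06 m), for 0.2 s.
2. the carriage is home against the end stop (x of carriage_mid in the frame of bench above 0.07 m), for 0.2 s.
At the end, for the whole second after the job is handed in: The stop bar is down (joint stop_bar over 0.26 of 0.31 rad) and level within 0.05 rad; the carriage sits flat on its track, square within 0.06 rad, within 5 mm of the end stop, released; the bystanders are within 20 mm of where they were (value of joint stop_bar above 0.26 rad and value of joint bar_rock between -0.05 and 0.05 rad and x of carriage_mid in the frame of bench above 0.07 m and z of carriage_mid in the frame of bench below 0.046 m and angle between carriage_mid's own z axis and vertical below 0.05 rad and angle between the x axis of carriage_mid and the x axis of bench, either way round below 0.06 rad and distance of each of sample_bottle, sensor_box, glass_block from where it was at the start of the episode below 0.02 m); the robot touches nothing.
It fails at once if the stop bar slants by more than 0.07 rad (its ends differ by 11 mm) (value of joint bar_rock above 0.07 rad or value of joint bar_rock below -0.07 rad).
It fails at once if the carriage is lifted off its track by more than 12 mm or tipped (z of carriage_mid in the frame of bench above 0.053 m or angle between carriage_mid's own z axis and vertical above 0.25 rad).
It fails at once if a bystander is moved more than 20 mm or tipped (distance of any of sample_bottle, sensor_box, glass_block from where it was at the start of the episode above 0.02 m or angle between sample_bottle's own z axis and vertical above 0.3 rad).
It also fails if it takes over 45 s, if anything falls off the work surface, if the arm or the gripper's body presses on something with over 40 N, if the wrist force passes 120 N, or if a joint passes its speed limit or range.

ROBOT

A 6-joint arm with a two-finger parallel gripper is mounted at the origin on the work surface. World frame = base frame: x ahead of the robot, y to its left, z up, the work surface at z = 0. Lengths are in m, angles in rad, forces in N, time in s.
With the tool pointing down it reaches from about 0.35 to 0.925 m from the base axis. Payload 6.4 kg.
Tool frame: the origin (TCP) lies at the very end of the fingers, on their centre line; the grasp point (between the pads) lies 19 mm behind it; z points along the fingers, y is the direction in which the jaws open and shut (so a half turn about z gives the same grasp; the last joint's range is limited). The gripper opens to 94 mm and grips with 3 to 60 N. Pads are 16 mm wide; open, the fingers measure 119 mm over their backs; the gripper's body (75 mm by 177 mm) begins 78 mm behind the grasp point.
Start: joints at [1.158, 0.245, 1.558, -0, 1.339, -0.174], TCP at [0.154, 0.632, 0.205] pointing down, gripper open.
Joint ranges: [-3.13, 3.13], [-1.02, 2.26], [0.13, 2.54], [-0.95, 4.09], [0.21, 2.88], [-2.74, 2.74]. Speed limits (rad/s): [2.57, 2.57, 3.14, 3.14, 3.14, 3.14].

INTERFACE

Orientations are given as [roll, pitch, yaw] about the fixed x, y, z axes, in that order (R = Rz(yaw) Ry(pitch) Rx(roll)).
In Python, from plant import * gives the robot as it stands.
- The arm moves only by the tool arm_command, never from a script. Its argument "targets" is a list of rows, each a list of 7 numbers: the shift along the tool's x, y, z in cm, then the turn, a rotation vector about the tool's x, y, z in degrees, then the closure, from -1 (fully open) to 1 (shut). In form: [[tx, ty, tz, ax, ay, az, jaw], ...]. A call has 1 to 12 rows; each row shifts and turns the commanded pose from where the row before left it, along the tool's axes as they then stand; what a row does not reach is not made up. A row lasts 1/10 s, in which the tool goes at most 50 mm and 8.59 degrees, less where a joint would pass 70% of its speed; a pose out of reach is approached as far as the arm can. A call with a gripper value outside its range is refused whole. The fingers move at their own pace and stop on an object; "force" is the grip in N (left out, the last holds). Time passes only in rows, so rows that do not move let the fingers close. It gives the time, the measured TCP pose, the force and the opening at its end, in the units of the state.
- get_obs(): the state, without advancing time (a new reading comes with each control period).
- capture(name): name is "side" or "top"; returns a dict with "image" (400x640x3 uint8, red, green, blue), "z_map" (400x640 float32, m along the optical axis (not along the pixel's ray), 0 where there is no reading), "vertical_fov" (degrees; the focal length in pixels is half the picture's height over the tangent of half this angle, whatever the lens; pixels are square), "cx", "cy" (the principal point, pixels), "xyz" and "attitude" of the camera in the world. Camera axes: x right, y down, z forward; pixel columns grow to the right and rows downward; lengths in m; the calibration is good to about 2 mm. A picture is of the moment at which its call begins.
- sign_off(): hands the job in, once; it reports no verdict.
The state is a dict: "t": time; "joint_pos": joint angles; "joint_vel": joint speeds; "tau": joint torques, N m; "tcp_pos": TCP position; "eef_rot": TCP orientation; "ft_force": force on the tool from outside, world axes, zero at the start; "torque": the same for the moment, N m; "width": finger opening in m.
Only numpy, scipy, OpenCV 4.12 (cv2) and the standard library are available. Lean on these libraries where they do the work, as an engineer would, in place of code of your own. Each camera call takes 0.05 s, during which the arm holds its last target.

## Working session

There is one attempt and no reset: what is moved stays moved. The work goes in short steps, Python scripts to look and compute and a tool call to move; the robot and the scene stay as the last step left them, time stands still between calls to the robot, and variables do not carry over. Pictures are saved under pics/ and viewed, and the job is handed in when it is done.

Besides the shell and the picture viewer there is one more tool, called after ">>>" as a command line: name --pt "numbers of a row" for each row, then --argument value for the rest. arm_command: Moves the arm, as the interface text tells. Its arguments: {"type":"object","properties":{"targets":{"type":"array"},"force":{"type":"number"}},"required":["targets"]}

```bash
mkdir -p pics; ls; python3 - <<'E'
from plant import *
import cv2,numpy as np,pickle
o=get_obs();print(o)
for n in ("side","top"):
    c=capture(n);pickle.dump(c,open(f"{n}0.pkl","wb"))
    cv2.imwrite(f"pics/{n}0.png",c["image"][:,:,::-1])
    print(n,c["vertical_fov"],c["cx"],c["cy"],c["xyz"],c["attitude"])
E
```

```text
pics
{'t': 0.0, 'joint_pos': array([ 1.15789926e+00,  2.45760776e-01,  1.55901868e+00,  2.43256431e-06,
        1.33870105e+00, -1.74096153e-01]), 'joint_vel': array([ 0.0003823 ,  0.00094625,  0.00046764,  0.0007989 , -0.00092406,
       -0.00175291]), 'tau': array([-1.89880797e-03, -4.15842426e+01, -3.14601374e+01,  6.84174732e-02,
        3.33066168e-02, -1.35494283e-04]), 'tcp_pos': array([0.15349409, 0.6309937 , 0.20437695]), 'eef_rot': array([-3.13973375e+00, -3.29339552e-04,  2.90279087e+00]), 'ft_force': array([-0.33977326, -0.00295518, -0.70947192]), 'torque': array([-0.02800268,  0.03551524, -0.01073603]), 'width': 0.09396730411980399}
side 43.47205930680645 323.249632428115 207.0491128951844 [0.22329409 0.74059109 0.83469769] [-2.32932422e+00 -1.60098352e-03 -2.75118322e+00]
top 53.85670684921168 318.38283879419237 196.38319816407042 [0.33054921 0.00716403 0.99307369] [-2.91275188e+00 -1.87269558e-03 -1.69443923e+00]
```

View pics/side0.png

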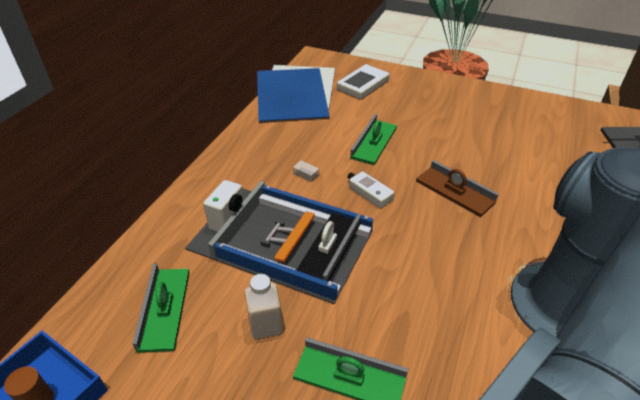

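View pics/top0.png

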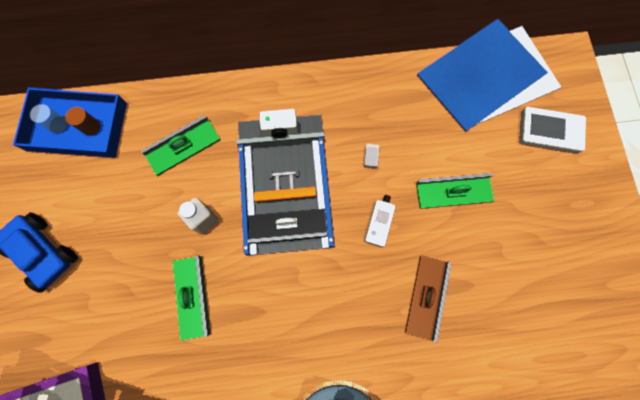

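Side view: the bench is centred near (285,240), with the black carriage and white lens holder at (327,238), the orange bar at (295,236) and the sensor head at (222,203). Top view: orange bar (285,194), black carriage (287,224), end stop (280,138), bottle (196,215), sensor box (380,222), clear block (372,156).

Things that could be taken for the carriage (top view):
- black carriage at (287,224), which I choose because it sits on the track before the bar
- green ones at (182,145), (188,297) and (456,191)
- brown one at (428,297)

```bash
cat > h.py <<'E'
import numpy as np,cv2,pickle
from scipy.spatial.transform import Rotation as R
def cloud(c):
    h,w=c["z_map"].shape
    f=h/2/np.tan(np.radians(c["vertical_fov"])/2)
    v,u=np.mgrid[:h,:w]
    z=c["z_map"]
    P=np.stack([(u-c["cx"])/f*z,(v-c["cy"])/f*z,z],-1)
    return P@R.from_euler("xyz",c["attitude"]).as_matrix().T+c["xyz"]
def hsv(c): return cv2.cvtColor(c["image"],cv2.COLOR_RGB2HSV)
E
python3 - <<'E'
from h import *
for n in ("top","side"):
    c=pickle.load(open(n+"0.pkl","rb"));P=cloud(c);H=hsv(c)
    roi=np.zeros(H.shape[:2],bool)
    if n=="top": roi[100:260,232:340]=1
    else: roi[180:300,185:380]=1
    ok=(c["z_map"]>0)&roi
    tab=P[300:390,250:300] if n=="top" else P[100:160,380:500]
    print(n,"table z",np.median(tab[...,2]))
    org=ok&(H[...,0]>8)&(H[...,0]<20)&(H[...,1]>200)&(P[...,2]>0.028)&(P[...,2]<.06)
    p=P[org];print("orange",org.sum(),np.median(p,0),p.min(0),p.max(0))
    r=cv2.minAreaRect((p[:,:2]*1000).astype(np.float32));print(r)
    bl=ok&(H[...,0]>100)&(H[...,0]<125)&(H[...,1]>150)&(P[...,2]>0.038)
    p=P[bl];r=cv2.minAreaRect((p[:,:2]*1000).astype(np.float32));print("blue",bl.sum(),r,cv2.boxPoints(r),np.median(p[:,2]))
    wh=ok&(H[...,1]<40)&(H[...,2]>150)&(P[...,2]>0.05)
    p=P[wh];
    for lo,hi in((.06,.11),(.08,.11)):
        q=p[(p[:,2]>lo)&(p[:,2]<hi)&(p[:,0]<.45)]
        print("white near",len(q),q.mean(0) if len(q) else 0)
    im=c["image"][...,::-1]
    y0,y1,x0,x1=(100,265,225,345) if n=="top" else (175,305,180,385)
    cv2.imwrite(f"pics/crop_{n}.png",cv2.resize(im[y0:y1,x0:x1],None,fx=3.5,fy=3.5))
E
```

```text
top table z -0.0005261824602413312
orange 536 [0.56818582 0.06270103 0.03580076] [ 0.55537056 -0.01569874  0.02832723] [0.5822895  0.13681844 0.04104627]
((568.8668823242188, 60.72273254394531), (152.7928009033203, 23.272071838378906), 88.35702514648438)
blue 815 ((567.683837890625, 60.362220764160156), (213.8012237548828, 279.9843444824219), 88.30803680419922) [[424.59634  -42.358368]
 [704.4586   -50.6252  ]
 [710.77136  163.08281 ]
 [430.90906  171.34964 ]] 0.04458925850517703
white near 0 0
white near 0 0
side table z -0.0017225466608349893
orange 532 [0.5654979  0.07377432 0.03537061] [ 0.55388646 -0.00907246  0.02842075] [0.58045197 0.14222371 0.0404772 ]
((566.8480224609375, 66.49373626708984), (151.3450927734375, 24.409494400024414), 88.55934143066406)
blue 1116 ((567.2782592773438, 64.96793365478516), (218.0764923095703, 280.49127197265625), 88.4853286743164) [[424.1994   -40.32511 ]
 [704.5927   -47.739315]
 [710.3571   170.26099 ]
 [429.9638   177.67519 ]] 0.04320324014420496
white near 0 0
white near 0 0
```

View pics/crop_top.png

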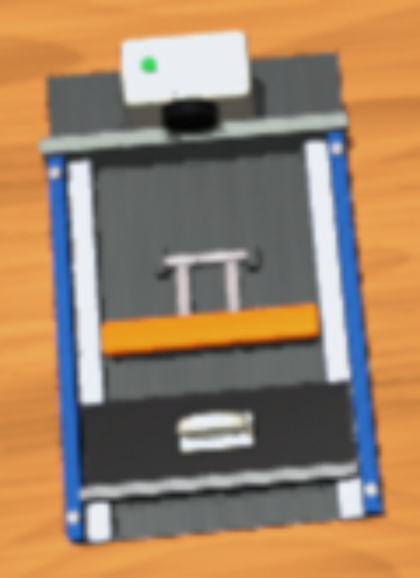

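View pics/crop_side.png

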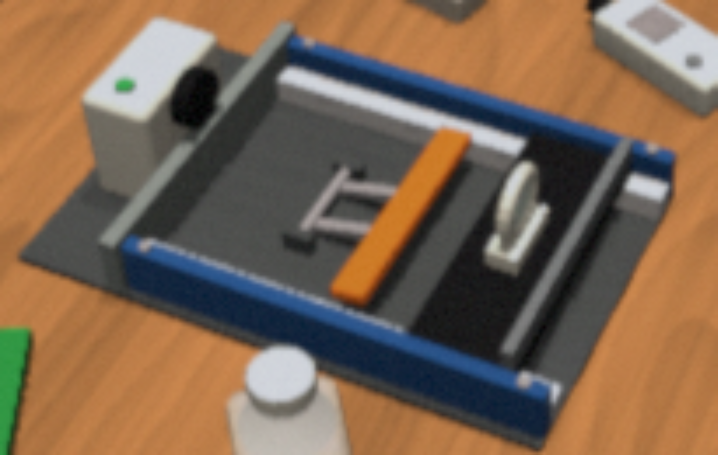

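```bash
python3 - <<'E'
from h import *
yaw=np.radians(-1.6);B=np.array([.5975,.0617])
Rb=np.array([[np.cos(yaw),-np.sin(yaw)],[np.sin(yaw),np.cos(yaw)]])
for n in ("top","side"):
    c=pickle.load(open(n+"0.pkl","rb"));P=cloud(c);H=hsv(c)
    xy=(P[...,:2]-B)@Rb; z=P[...,2]; ok=c["z_map"]>0
    b=np.dstack([xy,z])
    def st(name,m):
        p=b[m]*1000
        print(n,name,len(p),"min",np.percentile(p,2,0).round(1),"max",np.percentile(p,98,0).round(1)) if len(p) else print(name,0)
    on=ok&(abs(b[...,1])<.1)
    st("lens holder",on&(b[...,0]<-.04)&(z>.062)&(z<.12)&(b[...,0]>-.17))
    st("rear wall z52-60",on&(b[...,0]<-.04)&(z>.050)&(z<.060)&(b[...,0]>-.17))
    st("plate",on&(b[...,0]<-.04)&(z>.030)&(z<.045)&(b[...,0]>-.17)&(H[...,2]<60))
    st("orange",on&(H[...,0]>8)&(H[...,0]<20)&(H[...,1]>200)&(abs(b[...,0]+.03)<.03)&(z>.03))
    st("endstop",on&(b[...,0]>.1)&(b[...,0]<.13)&(z>.047)&(z<.055))
    st("head",ok&(b[...,0]>.115)&(b[...,0]<.2)&(z>.08)&(abs(b[...,1])<.1))
    st("above100",ok&(z>.1)&(abs(b[...,0])<.2)&(abs(b[...,1])<.11))
    st("bluepos",ok&(H[...,0]>100)&(H[...,0]<125)&(H[...,1]>150)&(z>.041)&(b[...,1]>.08)&(b[...,1]<.13)&(abs(b[...,0]+.03)<.15))
    st("blueneg",ok&(H[...,0]>100)&(H[...,0]<125)&(H[...,1]>150)&(z>.041)&(b[...,1]<-.08)&(b[...,1]>-.13)&(abs(b[...,0]+.03)<.15))
    st("bottle",ok&(z>.1)&(P[...,0]>.4)&(P[...,0]<.7)&(b[...,1]>.11)&(b[...,1]<.35))
    st("sbox",ok&(z>.02)&(z<.06)&(P[...,0]>.4)&(P[...,0]<.62)&(b[...,1]<-.115)&(b[...,1]>-.25))
E
```

```text
top lens holder 107 min [-110.3  -24.    63.1] max [-101.3   20.3   98.8]
top rear wall z52-60 339 min [-144.4  -91.3   50.3] max [-108.3   88.7   59.6]
top plate 1395 min [-144.2  -88.7   32.7] max [-77.2  90.8  40.3]
top orange 529 min [-39.9 -74.8  31.9] max [-17.9  70.2  39.8]
top endstop 323 min [109.9 -94.4  47.2] max [125.8  96.3  53.9]
top head 745 min [118.1 -44.9  81.8] max [172.3  40.4  94.3]
above100 0
top bluepos 396 min [-163.1   94.9   41.6] max [104.3 104.3  47.6]
top blueneg 398 min [-165.1 -108.9   41.6] max [102.6 -98.7  48.3]
top bottle 343 min [-87.2 190.6 100.6] max [-50.8 225.7 138.2]
top sbox 757 min [-175.2 -248.6   23.3] max [ -66.8 -195.7   33.4]
side lens holder 159 min [-113.1  -17.3   63.2] max [-104.    25.3   97.5]
side rear wall z52-60 391 min [-147.1  -88.    50.3] max [-104.6   94.7   59.1]
side plate 1404 min [-147.5  -96.9   32.2] max [-76.8  87.6  42.2]
side orange 526 min [-42.2 -67.5  31.5] max [-20.2  77.4  38.9]
side endstop 323 min [107.1 -95.7  47.2] max [125.3  95.8  53.4]
side head 692 min [117.2 -39.9  81.1] max [169.4  44.9  93.3]
above100 0
side bluepos 570 min [-164.8   98.8   41.1] max [102.  110.3  46.9]
side blueneg 321 min [-164.1 -104.7   41.2] max [101.2 -93.9  46.8]
side bottle 586 min [-90.1 197.5 100.3] max [-54.3 232.9 137.4]
side sbox 642 min [-178.6 -248.3   20.6] max [  24.5 -189.9   32.1]
```

The two cameras agree on the bench to within about ±3 mm in y. Its origin is near world (0.5975, 0.0625), yaw about -1.6°, with the carriage at bench x about -110 mm. The black carriage is confirmed in the crops: top crop (215,435), side crop (520,240). I'll turn the tool square to the bench, close the jaws and go above the bar.

>>> arm_command --pt "0 0 0 0 0 -6 1" --pt "0 0 0 0 0 -6.1 1" --pt "-1 -1.3 0 0 0 0 1" --pt "-2.4 -3.1 0 0 0 0 1" --pt "-2.4 -3.1 0 0 0 0 1" --pt "-2.4 -3.1 0 0 0 0 1" --pt "-2.4 -3.1 0 0 0 0 1" --pt "-2.4 -3.1 0 0 0 0 1" --pt "-2.4 -3.1 0 0 0 0 1" --pt "-2.4 -3.1 0 0 0 0 1" --pt "-2.4 -3.1 0 0 0 0 1" --pt "-2.4 -3.1 0 0 0 0 1" --force 20

```text
t: 1.3
tcp_pos: [0.3721, 0.3311, 0.2052]
eef_rot: [-3.141, -0.0, 3.111]
ft_force: [0.7, -0.6, -0.3]
width: 0.0019
```

```bash
cat >> h.py <<'E'
yaw=np.radians(-1.6);B=np.array([.5975,.0625])
Rb=np.array([[np.cos(yaw),-np.sin(yaw)],[np.sin(yaw),np.cos(yaw)]])
def rel(o,bx,by,z):
    T=R.from_euler("xyz",o["eef_rot"])
    t=np.r_[B+Rb@np.array([bx,by]),z]
    print("bench now mm",((o["tcp_pos"][:2]-B)@Rb*1000).round(1),"z",o["tcp_pos"][2].round(4),"rot deg",np.degrees(o["eef_rot"]).round(2),"F",o["ft_force"].round(2),"M",o["torque"].round(3),"t",round(o["t"],2),"w",o["width"].round(4))
    print("tool shift cm",(T.inv().apply(t-o["tcp_pos"])*100).round(2),"yaw err deg about tool z",-(np.degrees(yaw)+180-np.degrees(o["eef_rot"][2])+180)%360-180)
E
python3 - <<'E'
from h import *;from plant import *
rel(get_obs(),-.028,0,.06)
E
```

```text
Traceback (most recent call last):
  File "h.py", line 16, in rel
    print("bench now mm",((o["tcp_pos"][:2]-B)@Rb*1000).round(1),"z",o["tcp_pos"][2].round(4),"rot deg",np.degrees(o["eef_rot"]).round(2),"F",o["ft_force"].round(2),"M",o["torque"].round(3),"t",round(o["t"],2),"w",o["width"].round(4))
                                                                                                                                                                                                                      ^^^^^^^^^^^^^^^^
AttributeError: 'float' object has no attribute 'round'
```

```bash
sed -i 's/o\["width"\].round(4)/round(float(o["width"]),4)/; s/o\["tcp_pos"\]\[2\].round(4)/round(float(o["tcp_pos"][2]),4)/' h.py
python3 - <<'E'
from h import *;from plant import *
rel(get_obs(),-.028,0,.06)
E
```

```text
bench now mm [-232.8  262.2] z 0.2052 rot deg [-179.98   -0.    178.25] F [ 0.74 -0.57 -0.27] M [-0.019 -0.018 -0.001] t 1.3 w 0.0019
tool shift cm [-20.55 -26.16  14.53] yaw err deg about tool z -0.14817931663364448
```

>>> arm_command --pt "-2.4 -3.1 0 0 0 0 1" --pt "-2.4 -3.1 0 0 0 0 1" --pt "-2.4 -3.1 0 0 0 0 1" --pt "-2.4 -3.1 0 0 0 0 1" --pt "-2.4 -3.1 0 0 0 0 1" --pt "-2.4 -3.1 0 0 0 0 1" --pt "-2.4 -3.1 1 0 0 0 1" --pt "-1.4 -1.8 3 0 0 0 1" --pt "-1 -1 3 0 0 0 1" --pt "0 0 2 0 0 0 1" --pt "0 0 0 0 0 0 1" --pt "0 0 0 0 0 0 1"

```text
t: 2.5
tcp_pos: [0.5563, 0.0828, 0.1156]
eef_rot: [-3.141, -0.001, 3.112]
ft_force: [0.3, 0.5, 0.7]
width: 0.0006
```

```bash
python3 - <<'E'
from h import *;from plant import *
rel(get_obs(),-.028,0,.05)
E
```

```text
bench now mm [-41.7  19.2] z 0.1156 rot deg [-1.7999e+02 -3.0000e-02  1.7833e+02] F [0.25 0.49 0.65] M [-0.039  0.011 -0.036] t 2.5 w 0.0006
tool shift cm [-1.38 -1.91  6.56] yaw err deg about tool z -0.0702464519689272
```

>>> arm_command --pt "-0.7 -1 2 0 0 0 1" --pt "-0.7 -0.9 2 0 0 0 1" --pt "0 0 2 0 0 0 1" --pt "0 0 0 0 0 0 1" --pt "0 0 0 0 0 0 1"

```text
t: 3.0
tcp_pos: [0.5709, 0.064, 0.057]
eef_rot: [-3.141, 0.002, 3.114]
ft_force: [0.7, 1.5, 1.0]
width: 0.0003
```

```bash
python3 - <<'E'
from h import *;from plant import *
rel(get_obs(),-.028,0,.04)
for n in ("side","top"):
    c=capture(n);pickle.dump(c,open(n+"1.pkl","wb"))
    y0,y1,x0,x1=(100,265,225,345) if n=="top" else (175,305,180,385)
    cv2.imwrite(f"pics/{n}1.png",cv2.resize(c["image"][y0:y1,x0:x1,::-1],None,fx=3.5,fy=3.5))
E
```

```text
bench now mm [-26.6   0.8] z 0.057 rot deg [-1.7999e+02  1.1000e-01  1.7842e+02] F [0.65 1.52 1.02] M [0.003 0.001 0.028] t 3.0 w 0.0003
tool shift cm [ 0.14 -0.08  1.7 ] yaw err deg about tool z 0.021838569290792975
```

View pics/side1.png

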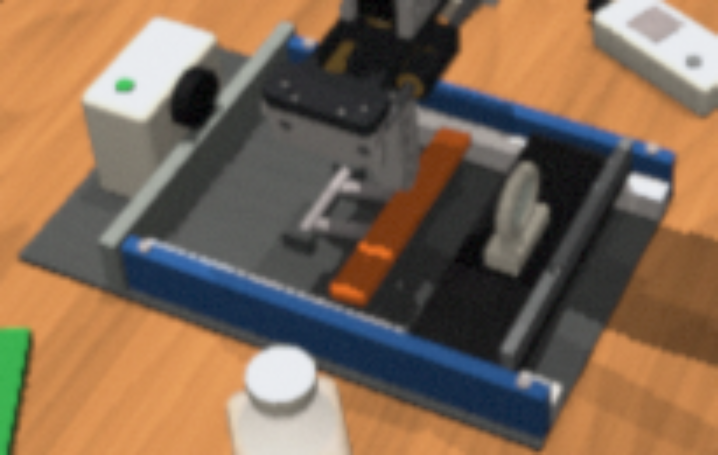

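View pics/top1.png

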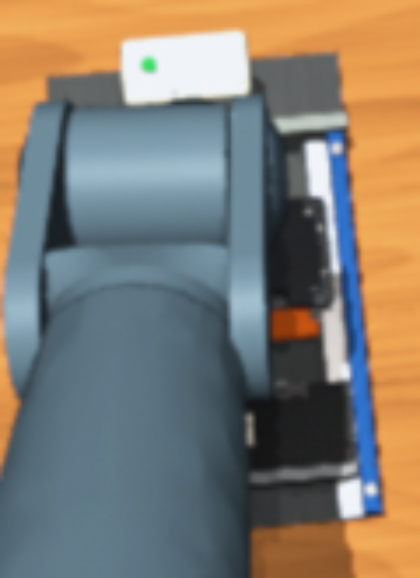

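Side view 1: the closed fingers hang over the bar, tips at crop (400,185). In top view 1 the arm covers the middle of the bar. I'll compare the tips with the side cloud to remove camera bias.

```bash
python3 - <<'E'
from h import *
c=pickle.load(open("side1.pkl","rb"));P=cloud(c);H=hsv(c)
b=np.dstack([(P[...,:2]-B)@Rb,P[...,2]])*1000
m=(abs(b[...,0]+27)<40)&(abs(b[...,1])<40)&(b[...,2]>52)&(b[...,2]<90)
p=b[m];print(len(p),np.percentile(p,[3,50,97],axis=0).round(1))
for lo in range(50,95,5):
    q=p[(p[:,2]>=lo)&(p[:,2]<lo+5)]
    if len(q): print(lo,len(q),q.min(0).round(1),q.max(0).round(1))
E
```

```text
101 [[-37.9  -8.9  60.5]
 [-35.8  11.9  74.7]
 [-20.2  15.1  88.3]]
55 2 [-36.6  -3.1  55.9] [-35.2  -0.8  57.4]
60 9 [-38.2  -8.9  60.1] [-35.3  10.9  64.7]
65 21 [-38.3  -9.5  65.5] [-18.3  15.1  69.8]
70 20 [-38.3  -9.9  70.2] [-19.2  15.3  74.8]
75 19 [-37.9  -9.7  75.2] [-24.3  14.9  79.7]
80 19 [-37.5  -8.1  80.4] [-27.2  14.4  84.9]
85 11 [-37.5  -8.7  85.1] [-27.7  16.   89.8]
```

The finger tips at y = 0.8 mm match the bar's middle to about 1 mm after bias correction. I'll press gently.

>>> arm_command --pt "0 0 1 0 0 0 1" --pt "0 0 0.8 0 0 0 1" --pt "0 0 0.3 0 0 0 1" --pt "0 0 0.3 0 0 0 1" --pt "0 0 0.3 0 0 0 1" --pt "0 0 0 0 0 0 1"

```text
t: 3.7
tcp_pos: [0.5684, 0.0641, 0.0283]
eef_rot: [-3.142, -0.005, 3.114]
ft_force: [-6.5, 0.1, 7.5]
width: 0.0006
```

```bash
python3 - <<'E'
from h import *;from plant import *
rel(get_obs(),-.028,0.001,.02)
E
```

```text
bench now mm [-29.1   0.7] z 0.0283 rot deg [-180.     -0.3   178.44] F [-6.54  0.15  7.49] M [-0.015  1.172  0.041] t 3.7 w 0.0006
tool shift cm [-0.12  0.03  0.83] yaw err deg about tool z 0.04046317810335154
```

>>> arm_command --pt "-0.05 0 0.3 0 0 0 1" --pt "0 0 0.3 0 0 0 1" --pt "0 0 0 0 0 0 1"

```text
t: 4.0
tcp_pos: [0.5677, 0.0641, 0.0219]
eef_rot: [-3.142, -0.008, 3.115]
ft_force: [-9.9, -1.0, 10.9]
width: 0.0006
```

```bash
python3 - <<'E'
from h import *;from plant import *
rel(get_obs(),-.028,0.001,.02)
E
```

```text
bench now mm [-29.8   0.7] z 0.0219 rot deg [-179.99   -0.47  178.45] F [-9.92 -1.02 10.89] M [-0.022  1.944 -0.035] t 4.0 w 0.0006
tool shift cm [-0.18  0.03  0.19] yaw err deg about tool z 0.051839156854271096
```

>>> arm_command --pt "0 0 0.15 0 0 0 1" --pt "0 0 0 0 0 0 1"

```text
t: 4.2
tcp_pos: [0.5676, 0.0641, 0.0204]
eef_rot: [-3.141, -0.009, 3.115]
ft_force: [-11.0, -0.4, 11.2]
width: 0.0004
```

```bash
python3 - <<'E'
from h import *;from plant import *
rel(get_obs(),-.028,0.001,.02)
E
```

```text
bench now mm [-30.    0.8] z 0.0204 rot deg [-179.99   -0.49  178.45] F [-11.    -0.38  11.2 ] M [-0.09   1.995 -0.002] t 4.2 w 0.0004
tool shift cm [-0.2   0.02  0.04] yaw err deg about tool z 0.0549660074507301
```

>>> arm_command --pt "0.05 0 0.15 0 0 0 1" --pt "0 0 0.1 0 0 0 1" --pt "0 0 0 0 0 0 1"

```text
t: 4.5
tcp_pos: [0.5676, 0.0641, 0.0194]
eef_rot: [-3.141, -0.008, 3.115]
ft_force: [-13.2, -0.3, 18.4]
width: 0.0003
```

```bash
python3 - <<'E'
from h import *;from plant import *
rel(get_obs(),-.028,0.001,.02)
c=capture("side");pickle.dump(c,open("side2.pkl","wb"))
cv2.imwrite("pics/side2.png",cv2.resize(c["image"][175:305,180:385,::-1],None,fx=3.5,fy=3.5))
P=cloud(c);H=hsv(c);b=np.dstack([(P[...,:2]-B)@Rb,P[...,2]])*1000
m=(H[...,0]>5)&(H[...,0]<20)&(H[...,1]>200)&(abs(b[...,0]+31)<25)&(abs(b[...,1])<85)&(b[...,2]>10)&(b[...,2]<45)
p=b[m]
for a,d in((-80,-55),(-55,-30),(-30,0),(0,30),(30,55),(55,80)):
    q=p[(p[:,1]>a)&(p[:,1]<d)]
    if len(q): print(a,len(q),np.percentile(q[:,2],[10,50,90]).round(1),np.percentile(q[:,0],[5,95]).round(1))
E
```

```text
bench now mm [-30.    0.8] z 0.0194 rot deg [-179.99   -0.48  178.46] F [-13.16  -0.28  18.45] M [-0.081  2.606 -0.011] t 4.5 w 0.0003
tool shift cm [-0.2   0.02 -0.06] yaw err deg about tool z 0.06338146986740867
-80 60 [14.6 17.3 19.4] [-42.4 -23.5]
-55 67 [14.2 16.8 19.1] [-43.  -25.6]
-30 33 [13.5 15.6 18.7] [-43.8 -35. ]
0 87 [14.9 17.4 19.6] [-43.3 -23.6]
30 96 [14.8 17.5 19.8] [-43.3 -23.7]
55 62 [15.7 18.3 20.7] [-42.3 -23.5]
```

View pics/side2.png

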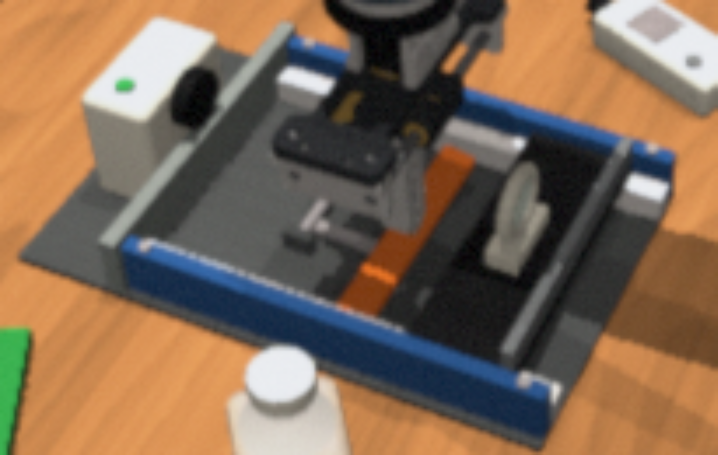

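The bar is at its stop (force stepped to 18 N at TCP z 19.4 mm) and level to about 0.007 rad (ends 17.3 and 18.3 mm in the side cloud). I'll lift off, move back over the lens and open.

>>> arm_command --pt "0 0 -0.5 0 0 0 1" --pt "0 0 -2 0 0 0 1" --pt "0 0 -4 0 0 0 1" --pt "0 0 -4 0 0 0 1" --pt "0 0 -2 0 0 0 1" --pt "2 0 0 0 0 0 1" --pt "4 0 0 0 0 0 1" --pt "4 0 0 0 0 0 1" --pt "3 0 0 0 0 0 1" --pt "1.5 0 0 0 0 0 -1" --pt "0 0 0 0 0 0 -1" --pt "0 0 0 0 0 0 -1"

```text
t: 5.75
tcp_pos: [0.4258, 0.0678, 0.1436]
eef_rot: [-3.141, 0.001, 3.114]
ft_force: [0.7, -0.1, 0.7]
width: 0.0211
```

```bash
python3 - <<'E'
from h import *;from plant import *
rel(get_obs(),-.170,0.001,.04)
c=capture("side");pickle.dump(c,open("side3.pkl","wb"))
cv2.imwrite("pics/side3.png",cv2.resize(c["image"][175:305,180:385,::-1],None,fx=3.5,fy=3.5))
P=cloud(c);H=hsv(c);b=np.dstack([(P[...,:2]-B)@Rb,P[...,2]])*1000
m=(H[...,0]>5)&(H[...,0]<20)&(H[...,1]>200)&(abs(b[...,0]+31)<25)&(abs(b[...,1])<85)&(b[...,2]>10)&(b[...,2]<45)
p=b[m]
for a,d in((-80,-55),(-55,-30),(-30,0),(0,30),(30,55),(55,80)):
    q=p[(p[:,1]>a)&(p[:,1]<d)]
    if len(q): print(a,len(q),np.percentile(q[:,2],[10,50,90]).round(1),np.percentile(q[:,0],[5,95]).round(1))
E
```

```text
bench now mm [-171.8    0.5] z 0.1436 rot deg [-1.7999e+02  5.0000e-02  1.7841e+02] F [ 0.66 -0.07  0.69] M [ 0.016 -0.024 -0.011] t 5.75 w 0.0211
tool shift cm [-0.17  0.05 10.36] yaw err deg about tool z 0.014037394622931743
-80 36 [14.7 16.7 18.7] [-42.8 -26.9]
-55 54 [14.6 17.  18.7] [-43.9 -25.7]
-30 60 [14.2 17.3 19.6] [-43.4 -25.2]
0 67 [14.7 17.1 19.8] [-43.4 -24.3]
30 51 [15.1 17.1 19.3] [-43.5 -26.3]
55 30 [14.2 17.3 19.5] [-42.8 -25.4]
```

View pics/side3.png

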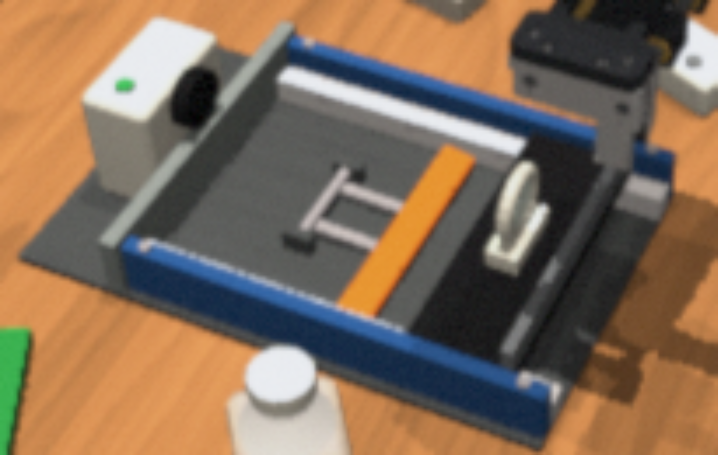

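The side view shows the bar down (crop 410,235) and level, with its ends equal within 1 mm. The carriage is undisturbed. I'll descend behind the rear face with the fingers open.

>>> arm_command --pt "0 0 2 0 0 0 -1" --pt "0 0 3 0 0 0 -1" --pt "0 0 3 0 0 0 -1" --pt "0 0 2 0 0 0 -1" --pt "0 0 0.9 0 0 0 -1" --pt "0 0 0 0 0 0 -1" --pt "0 0 0 0 0 0 -1"

```text
t: 6.5
tcp_pos: [0.4264, 0.0677, 0.0352]
eef_rot: [-3.142, 0.001, 3.114]
ft_force: [0.7, 0.0, 0.9]
width: 0.0811
```

```bash
python3 - <<'E'
from h import *;from plant import *
rel(get_obs(),-.153,0.001,.034)
c=capture("side")
cv2.imwrite("pics/side4.png",cv2.resize(c["image"][175:305,180:385,::-1],None,fx=3.5,fy=3.5))
E
```

```text
bench now mm [-171.2    0.5] z 0.0352 rot deg [-1.7999e+02  7.0000e-02  1.7842e+02] F [0.66 0.05 0.9 ] M [ 0.047 -0.065  0.028] t 6.5 w 0.0811
tool shift cm [-1.82  0.05  0.12] yaw err deg about tool z 0.015837143303855328
```

View pics/side4.png

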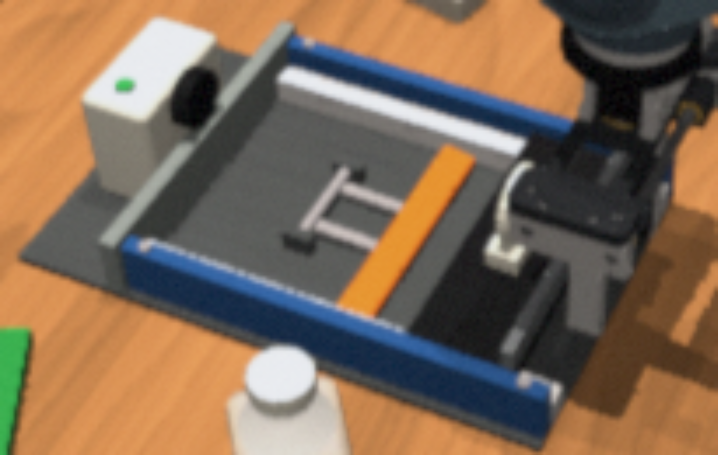

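The fingers stand behind the rear face (side view, crop (590,300)). I'll push.

>>> arm_command --pt "-0.8 0.02 0 0 0 0 -1" --pt "-0.6 0 0 0 0 0 -1" --pt "-0.5 0 0 0 0 0 -1" --pt "-0.7 0 0 0 0 0 -1" --pt "-1 0 0 0 0 0 -1" --pt "-1 0 0 0 0 0 -1" --pt "-1 0 0 0 0 0 -1" --pt "-1 0 0 0 0 0 -1" --pt "-0.5 0 0 0 0 0 -1" --pt "0 0 0 0 0 0 -1"

```text
t: 7.55
tcp_pos: [0.4977, 0.066, 0.0347]
eef_rot: [-3.141, 0.002, 3.114]
ft_force: [0.4, -0.4, 0.3]
width: 0.094
```

```bash
python3 - <<'E'
from h import *;from plant import *
rel(get_obs(),.032,0.001,.035)
c=capture("side")
cv2.imwrite("pics/side5.png",cv2.resize(c["image"][175:305,180:385,::-1],None,fx=3.5,fy=3.5))
E
```

```text
bench now mm [-99.9   0.7] z 0.0347 rot deg [-1.7999e+02  1.2000e-01  1.7841e+02] F [ 0.38 -0.37  0.34] M [-0.007  0.008 -0.017] t 7.55 w 0.094
tool shift cm [-13.19   0.03  -0.  ] yaw err deg about tool z 0.012635391494200121
```

View pics/side5.png

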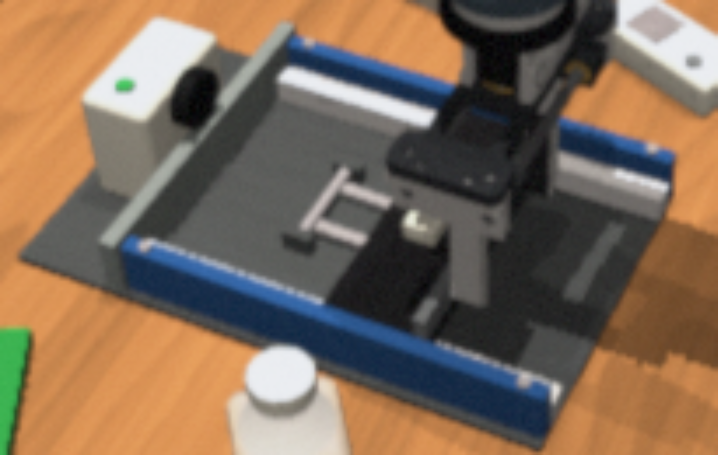

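The carriage front (crop ~(340,290)) is now over the lowered bar. It stays square, and the force is near zero. I'll continue.

>>> arm_command --pt "-0.6 0 0 0 0 0 -1" --pt "-1.2 0 0 0 0 0 -1" --pt "-1.2 0 0 0 0 0 -1" --pt "-1.2 0 0 0 0 0 -1" --pt "-1.2 0 0 0 0 0 -1" --pt "-1.2 0 0 0 0 0 -1" --pt "-1.2 0 0 0 0 0 -1" --pt "-1.2 0 0 0 0 0 -1" --pt "-1 0 0 0 0 0 -1" --pt "-0.5 0 0 0 0 0 -1" --pt "-0.3 0 0 0 0 0 -1" --pt "0 0 0 0 0 0 -1"

```text
t: 8.8
tcp_pos: [0.6048, 0.0631, 0.0345]
eef_rot: [-3.142, 0.001, 3.114]
ft_force: [-1.3, -0.2, 0.3]
width: 0.0939
```

```bash
python3 - <<'E'
from h import *;from plant import *
rel(get_obs(),.032,0.001,.035)
c=capture("side")
cv2.imwrite("pics/side6.png",cv2.resize(c["image"][175:305,180:385,::-1],None,fx=3.5,fy=3.5))
E
```

```text
bench now mm [7.3 0.8] z 0.0345 rot deg [-1.8000e+02  7.0000e-02  1.7842e+02] F [-1.29 -0.18  0.29] M [-0.006  0.107  0.007] t 8.8 w 0.0939
tool shift cm [-2.47  0.02 -0.05] yaw err deg about tool z 0.017374657092631196
```

View pics/side6.png

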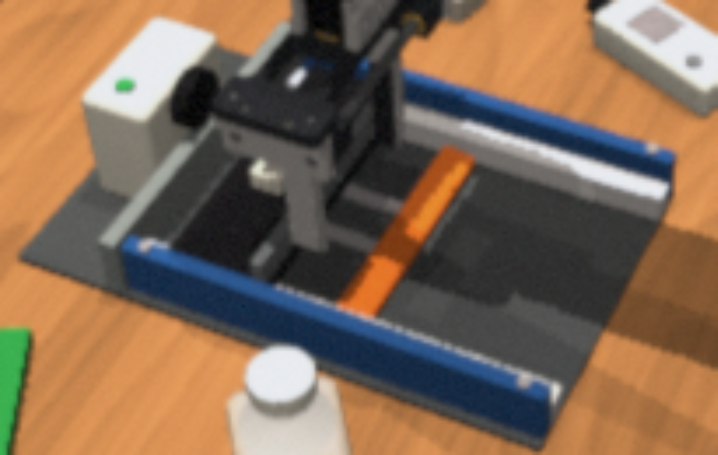

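The carriage has about 25 mm to go. I'll finish slowly, watching force.

>>> arm_command --pt "-0.5 0 0 0 0 0 -1" --pt "-0.7 0 0 0 0 0 -1" --pt "-0.5 0 0 0 0 0 -1" --pt "-0.3 0 0 0 0 0 -1" --pt "-0.2 0 0 0 0 0 -1" --pt "0 0 0 0 0 0 -1"

```text
t: 9.45
tcp_pos: [0.6266, 0.0625, 0.0345]
eef_rot: [-3.142, 0.001, 3.114]
ft_force: [-2.1, -0.4, 1.4]
width: 0.0941
```

>>> arm_command --pt "-0.15 0 0 0 0 0 -1" --pt "0 0 0 0 0 0 -1"

```text
t: 9.65
tcp_pos: [0.6269, 0.0625, 0.0345]
eef_rot: [-3.142, -0.002, 3.114]
ft_force: [-6.2, -0.3, 3.9]
width: 0.094
```

```bash
python3 - <<'E'
from h import *;from plant import *
rel(get_obs(),.032,0.001,.035)
E
```

```text
bench now mm [29.4  0.8] z 0.0345 rot deg [-1.8000e+02 -1.3000e-01  1.7842e+02] F [-6.19 -0.3   3.87] M [-0.052  1.186 -0.055] t 9.65 w 0.094
tool shift cm [-0.26  0.02 -0.05] yaw err deg about tool z 0.01856349244766875
```

>>> arm_command --pt "-0.2 0 0 0 0 0 -1" --pt "0 0 0 0 0 0 -1" --pt "0 0 0 0 0 0 -1"

```text
t: 9.95
tcp_pos: [0.627, 0.0626, 0.0345]
eef_rot: [-3.141, -0.007, 3.114]
ft_force: [-13.8, 0.3, 9.9]
width: 0.094
```

```bash
python3 - <<'E'
from h import *;from plant import *
rel(get_obs(),.032,0.001,.035)
c=capture("side")
cv2.imwrite("pics/side7.png",cv2.resize(c["image"][175:305,180:385,::-1],None,fx=3.5,fy=3.5))
E
```

```text
bench now mm [29.5  0.9] z 0.0345 rot deg [-179.99   -0.41  178.4 ] F [-13.76   0.28   9.88] M [-0.189  2.366 -0.266] t 9.95 w 0.094
tool shift cm [-0.25  0.01 -0.05] yaw err deg about tool z -0.00150490055756336
```

View pics/side7.png

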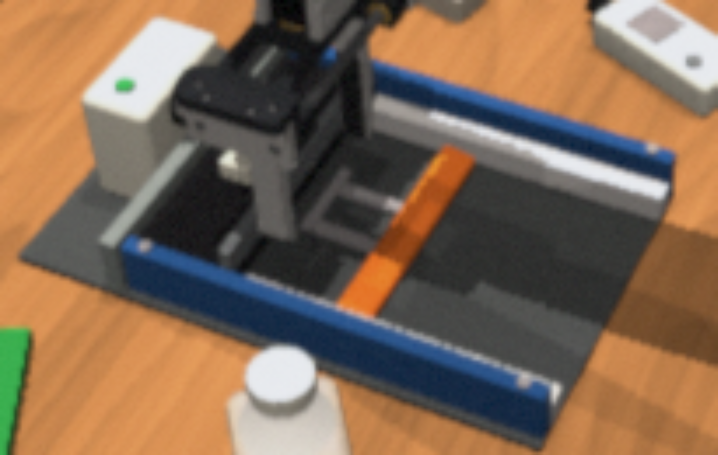

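It stops solidly against the end stop: the force rises with no motion, and the carriage front meets the grey wall in the picture. I'll back off and rise.

>>> arm_command --pt "0.3 0 0 0 0 0 -1" --pt "0.7 0 0 0 0 0 -1" --pt "1.5 0 0 0 0 0 -1" --pt "2 0 0 0 0 0 -1" --pt "0 0 -3 0 0 0 -1" --pt "0 0 -4 0 0 0 -1" --pt "0 0 -4 0 0 0 -1" --pt "2 0 -3 0 0 0 -1" --pt "4 0 -1 0 0 0 -1" --pt "4 0 0 0 0 0 -1" --pt "4 0 0 0 0 0 -1" --pt "4 0 0 0 0 0 -1"

```text
t: 11.2
tcp_pos: [0.4039, 0.0686, 0.1846]
eef_rot: [-3.141, 0.003, 3.114]
ft_force: [-0.7, 0.3, 1.7]
width: 0.0941
```

>>> arm_command --pt "3 0 0 0 0 0 -1" --pt "0 0 0 0 0 0 -1" --pt "0 0 0 0 0 0 -1"

```text
t: 11.5
tcp_pos: [0.3755, 0.0693, 0.1851]
eef_rot: [-3.141, 0.003, 3.114]
ft_force: [-0.1, -0.7, -0.2]
width: 0.0939
```

```bash
python3 - <<'E'
from h import *;from plant import *
rel(get_obs(),-.2,0.001,.19)
for n in ("side","top"):
    c=capture(n);y0,y1,x0,x1=(100,265,225,345) if n=="top" else (175,305,180,385)
    cv2.imwrite(f"pics/{n}8.png",cv2.resize(c["image"][y0:y1,x0:x1,::-1],None,fx=3.5,fy=3.5))
    P=cloud(c);H=hsv(c);b=np.dstack([(P[...,:2]-B)@Rb,P[...,2]])*1000
    x,y,z=b[...,0],b[...,1],b[...,2]
    def st(name,m):
        p=b[m]
        if len(p): print(n,name,len(p),np.percentile(p,[2,50,98],axis=0).round(1).tolist())
    st("lens",(abs(y)<50)&(z>65)&(z<105)&(x>40)&(x<100))
    st("stop",(abs(y)<95)&(z>47)&(z<54)&(x>100)&(x<128))
    m=(abs(y)<95)&(z>50)&(z<60)&(x>20)&(x<60);st("rear",m)
    p=b[m]
    if len(p)>20: print("rear slope",np.polyfit(p[:,1],p[:,0],1))
    st("plate",(abs(y)<90)&(z>28)&(z<44)&(x>30)&(x<112)&(H[...,2]<60))
    st("bottle",(z>100)&(z<145)&(x>-150)&(x<50)&(y>150)&(y<300))
    m=(H[...,0]>5)&(H[...,0]<20)&(H[...,1]>200)&(abs(x+31)<25)&(abs(y)<85)&(z>10)&(z<45)
    p=b[m]
    if len(p)>20: print("bar z vs y",np.polyfit(p[:,1],p[:,2],1),len(p))
E
```

```text
bench now mm [-222.1    0.6] z 0.1851 rot deg [-179.98    0.2   178.41] F [-0.06 -0.72 -0.18] M [-0.055 -0.007 -0.02 ] t 11.5 w 0.0939
tool shift cm [-2.21  0.03 -0.49] yaw err deg about tool z 0.014839565993497672
side lens 168 [[71.1, -18.9, 65.4], [74.1, 5.3, 81.7], [80.6, 23.5, 98.3]]
side stop 298 [[106.9, -89.9, 47.1], [113.2, 18.0, 49.0], [124.6, 91.6, 53.3]]
side rear 301 [[36.3, -88.5, 50.7], [40.2, 9.6, 55.6], [45.8, 92.1, 58.5]]
rear slope [4.17809453e-03 4.06244943e+01]
side plate 1158 [[37.2, -86.1, 29.7], [76.1, 28.5, 36.1], [109.3, 85.9, 43.1]]
side bottle 585 [[-89.8, 196.5, 100.4], [-75.3, 219.3, 128.7], [-54.1, 232.2, 137.1]]
bar z vs y [6.81401945e-03 1.72931170e+01] 350
top lens 128 [[74.0, -24.9, 65.5], [76.6, -2.5, 88.8], [83.6, 19.7, 98.8]]
top stop 301 [[109.8, -90.3, 47.1], [115.2, 5.3, 49.6], [125.8, 91.3, 53.2]]
top rear 276 [[39.6, -90.7, 50.7], [43.1, -3.0, 56.3], [48.1, 88.7, 59.8]]
rear slope [9.66570294e-04 4.33248485e+01]
top plate 1267 [[39.9, -86.8, 31.3], [79.7, 3.4, 37.0], [110.8, 87.3, 42.5]]
top bottle 346 [[-88.3, 188.4, 100.5], [-71.9, 204.5, 133.6], [-51.8, 224.5, 138.5]]
bar z vs y [1.46593250e-02 1.63824518e+01] 32
```

View pics/side8.png

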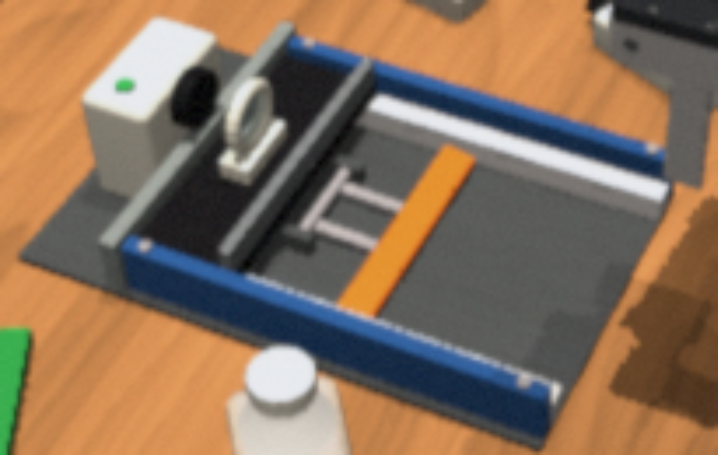

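View pics/top8.png

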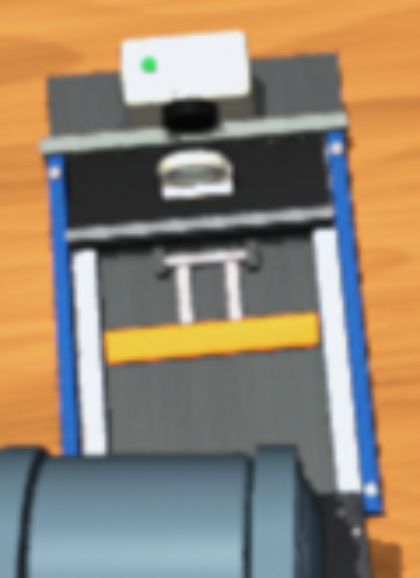

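Both views show the carriage flush against the grey stop (top crop (195,190)), square, with the bar down and level. The gripper touches nothing, so I'm handing in.

```bash
python3 - <<'E'
from plant import *
print(sign_off())
E
```

```text
the job is handed in; nothing more can be done
None
```

I pressed the orange bar down at its middle with the jaws closed, then pushed the carriage over it with both open fingers to the end stop. After backing clear I handed the job in at about 11.6 s; `sign_off()` gave no verdict.

- **Bar:** pressing took about 11 N and stepped to 18 N at the lower stop. In the last pictures it is down, with its slant at 0.007 rad (side camera). The top camera gave 0.015 rad from only 32 pixels. Both are well within 0.05.
- **Carriage:** it stopped solidly against the end stop, the force rising to 14 N with no further motion. It is square within about 0.004 rad and flat on the track. The lens is at bench x of about 76–80 mm, where 79 is expected at home.
- **Bystanders:** the bottle has not moved within about 2 mm. I did not re-measure the sensor box or the clear block, but the arm stayed well clear of both.
- **Disagreements:** the two cameras differed by about 6 mm across the track and 3 mm along it. I settled the across-track position by checking the finger tips against the known tool position. Contact with the end stop came about 2.5 mm earlier than my bench estimate, which is within that error.

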